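Stand the third leg of a small stool

TASK

A small three-legged stool stands upside down on the bench for a dry fit. Its third leg leans against the rail between the two fitted legs, with only the tip of its tapered tenon in the empty mortise: stand that leg upright so that its tenon seats fully home, with the shoulder down on the seat all round, and leave it standing by itself. Keep the stool where it stands, and leave the other things on the bench alone.

Things in the scene. Friction and masses are not known exactly. Their poses are not given: they have to be found in the camera images.
- small_stool: pale wooden stool, upside down, loose, 1.5 kg: round seat 230 mm across, 45 mm thick, on the bench. Origin: centre of its underside; z up. In its frame: axis of the empty mortise at x = -64 mm, y = 0; two fitted legs (25 to 41 mm across, tops 240 mm above the bench) upright at x = +32, y = +70 and -70 mm, joined by a round rail 18 mm thick, its centre at x = +32 mm, 160 mm above the bench
- mortise (a point): centre of the mouth of the empty mortise, level with the upper face of the seat (45 mm above the bench). The mortise is a round tapered hole, straight down: 30.6 mm across at the mouth, about 22 mm at the bottom, right through the seat. It is an easy fit: once nearly upright the leg slides home, helped if need be by a light press on its foot.
- rail (a point): middle of the rail between the fitted legs (centre of its thickness)
- leg: the loose leg, pale turned wood, 237 mm long, 0.14 kg. Origin: on its axis, 10 mm from the tenon's small end; z runs along the leg from tenon to foot. Shaft 25 to 34 mm across, narrowing to 27 mm at the foot. At the start it leans about 30 degrees from upright, from the mortise over the rail; its foot is then about 240 mm above the bench and some 20 mm beyond the rail
- shoulder (a point): on the leg's axis, in the plane of the underside of the shoulder, a bead 40 mm across and 8 mm high, 42 mm from the tenon's tip. Below it the tenon, a plain cone 42 mm long, 30 mm across at the shoulder and 22 mm at the tip. This point meets mortise when the leg is home
- foot (a point): centre of the leg's flat foot, the free end (237 mm from the tenon's tip). Home, it stands 240 mm above the bench
- sand_block: brown hardwood sanding block, 64x84x30 mm, lying loose well to the right of the stool, near the bench's front edge (origin: centre of its underside)

How it is judged:
By the outcome, as a careful person would: the job done as asked, in the order asked, and still so for the second after the job is handed in, with the robot touching nothing.
It also fails if it takes over 32 s, if anything falls off the work surface, if the arm or the gripper's body presses on something with over 40 N, if the wrist force passes 120 N, or if a joint passes its speed limit or range.

ROBOT

A 7-joint arm with a two-finger parallel gripper is mounted at the origin on a cart in front of the work surface, level with it; the furniture and walls round the work are solid. World frame = base frame: x ahead of the robot, y to its left, z up, the work surface at z = 0. Lengths are in m, angles in rad, forces in N, time in s.
With the tool pointing down it reaches from about 0.425 to 0.875 m from the base axis. Payload 4.7 kg.
Tool frame: the origin (TCP) lies at the very end of the fingers, on their centre line; the grasp point (between the pads) lies 19 mm behind it; x points along the fingers, y is the direction in which the jaws open and shut, and the axes are right-handed (so a half turn about x gives the same grasp; the last joint's range is limited). The gripper opens to 87 mm and grips with 3 to 60 N. Pads are 19 mm wide; open, the fingers measure 117 mm over their backs; the gripper's body (75 mm by 190 mm) begins 51 mm behind the grasp point.
Start: joints at [1.351, 0.321, -0.07, 1.45, 0.023, 1.371, -0.057], TCP at [0.151, -0.632, 0.223] pointing down, gripper open.
Joint ranges: [-2.86, 2.86], [-0.3, 2.09], [-1.38, 1.24], [0.06, 2.45], [-1.56, 4.7], [0.09, 2.05], [-2.69, 2.69]. Speed limits (rad/s): [2.57, 2.57, 3.14, 3.14, 3.14, 3.14, 3.14].

INTERFACE

Orientations are given as a rotation vector (axis times angle).
In Python, from bench import ctrl gives the robot as it stands.
- The arm moves only by the tool step_arm, never from a script. Its argument "increments" is one flat list of numbers, 6 for each row, row after row: the shift along the tool's x, y, z in cm, then the turn, a rotation vector about the tool's x, y, z in rad. In form: [tx, ty, tz, ax, ay, az, tx, ty, tz, ax, ay, az, ...]. A call has 1 to 12 rows; each row shifts and turns the commanded pose from where the row before left it, along the tool's axes as they then stand; what a row does not reach is not made up. A row lasts 1/8 s, in which the tool goes at most 62.5 mm and 10.7 degrees, less where a joint would pass 70% of its speed; a pose out of reach is approached as far as the arm can. A call with a gripper value outside its range is refused whole. "fingers" is the opening in per cent of the stroke, from 0 (shut) to 100 (fully open), set as the call begins (left out, the last holds). The fingers move at their own pace and stop on an object; "force" is the grip in N (left out, the last holds). Time passes only in rows, so rows that do not move let the fingers close. It gives the time, the measured TCP pose, the force and the opening at its end, in the units of the state.
- ctrl.get_state(): the state, without advancing time (a new reading comes with each control period).
- ctrl.get_image(name): name is "scene" or "top" or "wrist"; returns the picture (400x640x3 uint8, red, green, blue); there is no depth.
- ctrl.camera_params(name): a dict with "vertical_fov" (degrees; the focal length in pixels is half the picture's height over the tangent of half this angle, whatever the lens; pixels are square), "cx", "cy" (the principal point, pixels), "R" (3x3) and "t" (3): a world point X has camera coordinates R X + t. Camera axes: x right, y down, z forward; pixel columns grow to the right and rows downward; lengths in m; the calibration is good to about 2 mm. A picture is of the moment at which its call begins: read the wrist's pose just before it. camera_params takes no time and is no camera call; for the wrist camera it gives the pose at the moment of the call.
- ctrl.close_job(): hands the job in, once; it reports no verdict.
Trained networks look in the newest picture that a camera, given by its name, has taken for a name from the list of things; names that differ only in an ending like _2 or _b are one class to them, and where a whole thing is asked for, a point or a joint stands for the part that bears it (a point fixed in the world has none). Each returns a list of dicts, best first, with "score" (0 to 1); they miss things now and then, are a little off and sometimes report something else, mostly with a low value. They report only what shows in the picture. A call takes as long as a camera call.
- ctrl.search_frame(camera, name): "xyz" ([x, y, z] in m, in the coordinates of the camera as it stood for that picture, good to about 4 mm: the middle of the surface that is visible of it).
- ctrl.silhouettes(camera, name): "pixels" (400x640 bool, what is visible of it).
- ctrl.spot_point(camera, name): "xyz" ([x, y, z] in m, in the coordinates of the camera as it stood for that picture, good to about 4 mm: a listed point, or the origin of a listed thing).
The state is a dict: "time": time; "joint_positions": joint angles; "qd": joint speeds; "joint_torque": joint torques, N m; "position": TCP position; "tool_rot": TCP orientation; "ft_force": force on the tool from outside, world axes, zero at the start; "torque": the same for the moment, N m; "grip_width": opening from 0.0 (shut) to 1.0 (fully open).
Only numpy, scipy, OpenCV 4.12 (cv2) and the standard library are available. Lean on these libraries where they do the work, as an engineer would, in place of code of your own. Each camera call takes 0.05 s, during which the arm holds its last target.

## Working session

There is one attempt and no reset: what is moved stays moved. The work goes in short steps, Python scripts to look and compute and a tool call to move; the robot and the scene stay as the last step left them, time stands still between calls to the robot, and variables do not carry over. Pictures are saved under pics/ and viewed, and the job is handed in when it is done.

Besides the shell and the picture viewer there is one more tool, called after "Emit:" as a command line: name --argument value ..., lists and objects as JSON in quotes. step_arm: Moves the arm, as the interface text tells. Its arguments: {"type":"object","properties":{"increments":{"type":"array","items":{"type":"number"}},"fingers":{"type":"number"},"force":{"type":"number"}},"required":["increments"]}

```bash
mkdir -p pics; ls
cat > h.py <<'E'
import numpy as np,cv2
from scipy.spatial.transform import Rotation as R
from bench import ctrl
def snap(n,f):
    im=ctrl.get_image(n); cv2.imwrite('pics/'+f,im[:,:,::-1]); return im
def toworld(n,p,cp=None):
    c=cp or ctrl.camera_params(n); return np.array(c['R']).T@(np.array(p)-np.array(c['t']))
def proj(n,X):
    c=ctrl.camera_params(n); p=np.array(c['R'])@np.array(X)+np.array(c['t']); f=200/np.tan(np.radians(c['vertical_fov']/2)); return np.round([c['cx']+f*p[0]/p[2],c['cy']+f*p[1]/p[2]],1)
E
python3 - <<'E'
from h import *
np.set_printoptions(precision=4,suppress=True)
s=ctrl.get_state();print(s['time'],s['position'],s['tool_rot'])
for cam in ['scene','top']:
    snap(cam,cam+'1.png')
    for n in ['mortise','rail','foot','shoulder','leg','small_stool','sand_block']:
        for d in ctrl.spot_point(cam,n)[:2]: print(cam,n,round(d['score'],2),toworld(cam,d['xyz']))
print(ctrl.get_state()['time'])
E
```

```text
pics
0.0 [ 0.1504 -0.6318  0.2215] [ 2.0979  0.2484 -2.0986]
scene mortise 0.91 [0.621  0.1266 0.0459]
scene rail 0.7 [0.5614 0.1985 0.1616]
scene foot 0.65 [0.5461 0.2094 0.2403]
scene foot 0.54 [ 0.4116 -0.2368  0.0001]
scene shoulder 0.94 [0.6112 0.1368 0.0682]
scene leg 0.66 [0.623  0.1218 0.0402]
scene sand_block 0.69 [ 0.4151 -0.2359 -0.0015]
top mortise 0.63 [0.621  0.125  0.0446]
top rail 0.58 [0.5597 0.2014 0.1632]
top foot 0.92 [0.5481 0.21   0.242 ]
top shoulder 0.65 [0.611  0.1362 0.0703]
top leg 0.69 [0.623  0.1284 0.0454]
top small_stool 0.7 [ 0.5858  0.1745 -0.0028]
top sand_block 0.67 [ 0.4126 -0.2344  0.0001]
0.8
```

View images.

View pics/scene1.png

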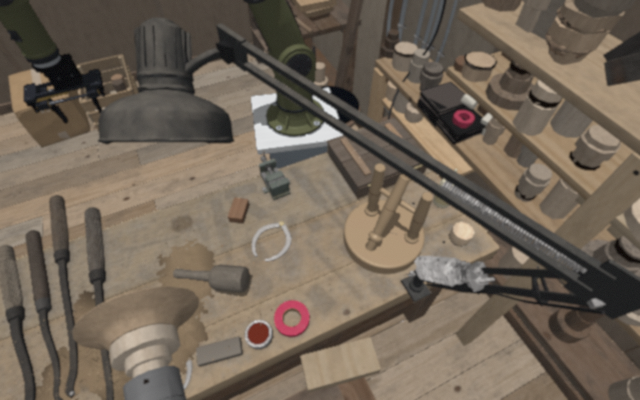

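View pics/top1.png

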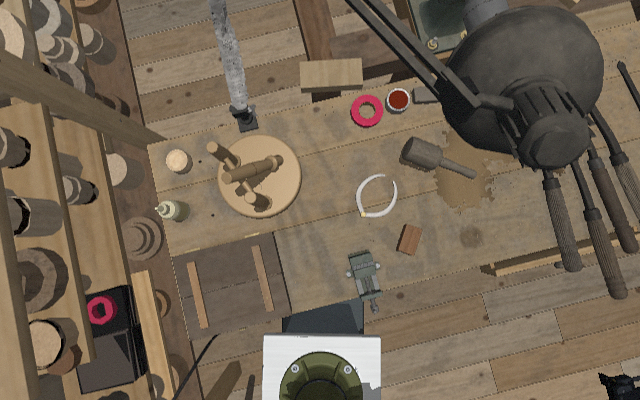

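Run:
```python
from h import *
np.set_printoptions(precision=3,suppress=True)
def ray(n,u,v):
    c=ctrl.camera_params(n);f=200/np.tan(np.radians(c['vertical_fov']/2));Rm=np.array(c['R']);o=-Rm.T@np.array(c['t'])
    d=Rm.T@np.array([(u-c['cx'])/f,(v-c['cy'])/f,1]);return o,d/np.linalg.norm(d)
def tri(a,b):
    o1,d1=ray('top',*a);o2,d2=ray('scene',*b)
    A=np.stack([d1,-d2],1);s=np.linalg.lstsq(A,o2-o1,rcond=None)[0]
    p,q=o1+s[0]*d1,o2+s[1]*d2;return (p+q)/2,np.linalg.norm(p-q),s
print(ray('top',320,200)[0],ray('scene',320,200)[0])
for nm,a,b in [('hang',(540,75),(165,130)),('cone',(540,75),(140,300)),('capcone',(552,137),(150,370)),('post',(246,118),(418,285)),('gripper',(620,385),(60,90)),('armjoint',(350,5),(230,45)),('elbow',(510,110),(230,45))]:
    print(nm,*tri(a,b))
for u,v in [(176,160),(170,210),(232,262),(246,118),(300,200),(160,140),(540,90),(440,20)]:
    o,d=ray('top',u,v);print(u,v,[o+d*(z-o[2])/d[2] for z in (0,.3,.5)])
print(ctrl.camera_params('wrist'))
```

```text
[ 0.448 -0.007  1.039] [ 1.098 -0.11   0.951]
hang [ 0.646 -0.271  0.566] 0.020135900906456144 [0.577 0.615]
cone [ 0.769 -0.423  0.274] 0.05410815881763585 [0.928 0.815]
capcone [ 0.757 -0.603 -0.108] 0.19014949234743508 [1.326 1.213]
post [0.747 0.223 0.015] 0.0050907649125817534 [1.091 1.054]
gripper [ 0.148 -0.618  0.292] 0.07352303301564968 [1.011 1.263]
armjoint [ 0.666 -0.084  0.694] 0.1126110432004571 [0.412 0.501]
elbow [ 0.572 -0.17   0.655] 0.05143486047805789 [0.435 0.606]
176 160 [array([0.627, 0.419, 0.   ]), array([0.575, 0.296, 0.3  ]), array([0.541, 0.214, 0.5  ])]
170 210 [array([0.485, 0.429, 0.   ]), array([0.474, 0.303, 0.3  ]), array([0.467, 0.219, 0.5  ])]
232 262 [array([0.344, 0.249, 0.   ]), array([0.374, 0.175, 0.3  ]), array([0.394, 0.126, 0.5  ])]
246 118 [array([0.751, 0.223, 0.   ]), array([0.663, 0.157, 0.3  ]), array([0.605, 0.113, 0.5  ])]
300 200 [array([0.518, 0.064, 0.   ]), array([0.498, 0.044, 0.3  ]), array([0.484, 0.03 , 0.5  ])]
160 140 [array([0.684, 0.467, 0.   ]), array([0.616, 0.33 , 0.3  ]), array([0.571, 0.239, 0.5  ])]
540 90 [array([ 0.841, -0.612,  0.   ]), array([ 0.727, -0.438,  0.3  ]), array([ 0.652, -0.321,  0.5  ])]
440 20 [array([ 1.047, -0.332,  0.   ]), array([ 0.874, -0.238,  0.3  ]), array([ 0.759, -0.176,  0.5  ])]
{'vertical_fov': 61.25667462408601, 'cx': 318.7709143001347, 'cy': 197.93759497843993, 'R': array([[ 0.232, -0.973,  0.   ],
       [-0.928, -0.221,  0.3  ],
       [-0.292, -0.07 , -0.954]]), 't': array([-0.65 , -0.036,  0.392])}
```

Run:
```python
from h import *
np.set_printoptions(precision=3,suppress=True)
def ray(n,u,v):
    c=ctrl.camera_params(n);f=200/np.tan(np.radians(c['vertical_fov']/2));Rm=np.array(c['R']);o=-Rm.T@np.array(c['t'])
    d=Rm.T@np.array([(u-c['cx'])/f,(v-c['cy'])/f,1]);return o,d/np.linalg.norm(d)
def tri(a,b):
    o1,d1=ray('top',*a);o2,d2=ray('scene',*b)
    A=np.stack([d1,-d2],1);s=np.linalg.lstsq(A,o2-o1,rcond=None)[0]
    p,q=o1+s[0]*d1,o2+s[1]*d2;return (p+q)/2,np.linalg.norm(p-q)
for nm,a,b in [('beam',(158,140),(495,245)),('jar',(177,155),(462,228)),('redring',(101,310),(463,118)),('shelfbox',(128,285),(420,95)),('dark',(285,235),(340,140)),('vise',(362,250),(268,162))]:
    print(nm,*tri(a,b))
for n in ['top','scene']:
    im=cv2.imread(f'pics/{n}1.png')
    c=im[110:240,150:330] if n=='top' else im[140:300,320:500]
    cv2.imwrite(f'pics/{n}1c.png',cv2.resize(c,None,fx=4,fy=4,interpolation=cv2.INTER_CUBIC)[:600,:800])
# model check
m=np.array([.621,.1258,.045]);d=np.array([-.645,.764,0]);d/=np.linalg.norm(d);u=np.array([.5*d[0],.5*d[1],.866])
foot=np.array([.547,.2097,.241])
for n in ['top','scene']: print(n,[proj(n,foot-u*k) for k in(0,.05,.1,.195)],proj(n,m))
```

```text
beam [0.679 0.465 0.034] 0.01316210022657119
jar [0.628 0.386 0.069] 0.004640612737853764
redring [0.231 0.546 0.1  ] 0.0011146439382575398
shelfbox [0.327 0.34  0.311] 0.05841026961671977
dark [0.427 0.072 0.27 ] 0.0069462344480745964
vise [ 0.392 -0.107  0.182] 0.031998735092252234
top [array([225.7, 178.2]), array([239.4, 173.7]), array([251.6, 169.6]), array([271.9, 162.9])] [276.9 160.6]
scene [array([405. , 174.9]), array([396.6, 191.6]), array([388.7, 207.5]), array([374.5, 235.7])] [371.1 244.6]
```

View pics/top1c.png

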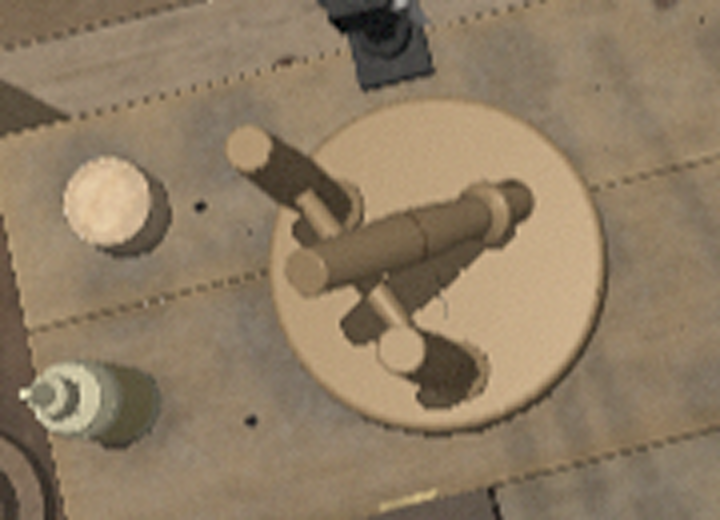

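View pics/scene1c.png

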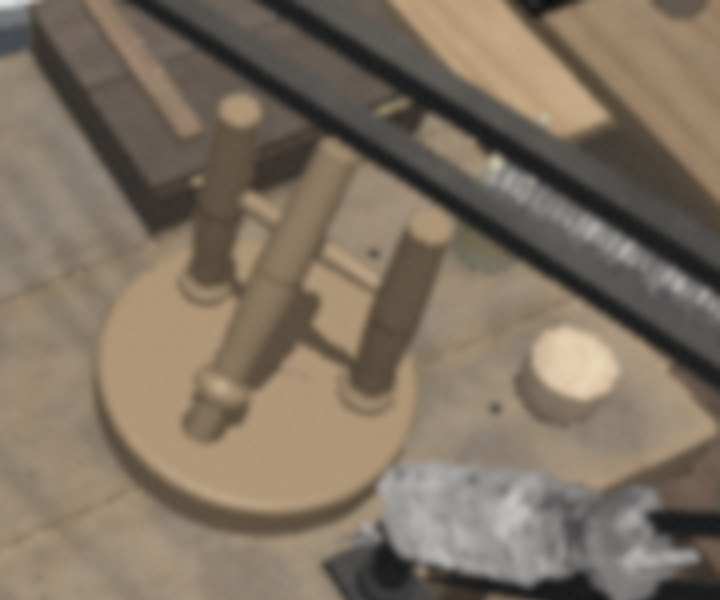

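```bash
cat >> h.py <<'E'
def ray(n,u,v):
    c=ctrl.camera_params(n);f=200/np.tan(np.radians(c['vertical_fov']/2));Rm=np.array(c['R']);o=-Rm.T@np.array(c['t'])
    d=Rm.T@np.array([(u-c['cx'])/f,(v-c['cy'])/f,1]);return o,d/np.linalg.norm(d)
def tri(a,b,n1='top',n2='scene'):
    o1,d1=ray(n1,*a);o2,d2=ray(n2,*b)
    A=np.stack([d1,-d2],1);s=np.linalg.lstsq(A,o2-o1,rcond=None)[0]
    p,q=o1+s[0]*d1,o2+s[1]*d2;return (p+q)/2,np.linalg.norm(p-q)
# pose helper: increments from state pose to target with N rows (interpolated in world, expressed per row in tool frame)
def rows(p0,R0,p1,R1,n):
    out=[];P=np.array(p0);Rc=R0;rv=(R0.inv()*R1).as_rotvec()
    dp=(np.array(p1)-P)/n
    for i in range(n):
        t=Rc.inv().apply(dp)*100; out.append(np.r_[t,rv/n]); Rc=Rc*R.from_rotvec(rv/n)
    return np.array(out)
E
python3 - <<'E'
from h import *
np.set_printoptions(precision=3,suppress=True)
for nm,a,b in [('boxfar',(274,233),(357,188)),('boxnear',(291,312),(329,146)),('viseL',(348,272),(262,160)),('visetop',(363,252),(270,160))]: print(nm,*tri(a,b))
s=ctrl.get_state();R0=R.from_rotvec(s['tool_rot']);print(R0.as_matrix(),s['joint_positions'])
E
```

```text
boxfar [0.427 0.13  0.055] 0.004623661725219506
boxnear [0.221 0.083 0.04 ] 0.006109776058334222
viseL [ 0.337 -0.102  0.133] 0.07769929655229858
visetop [ 0.388 -0.105  0.186] 0.023801908469129704
[[-0.     0.232 -0.973]
 [-0.    -0.973 -0.232]
 [-1.     0.     0.   ]] [ 1.351  0.321 -0.07   1.451  0.023  1.371 -0.057]
```

Emit:
step_arm --increments '[-0.4,-2.5,-5.6,-0.09,0,0,-0.4,-2.5,-5.5,-0.09,0,0,-0.4,-2.5,-5.4,-0.09,0,0,-0.4,-2.5,-5.4,-0.1,0,0,-0.4,-2.5,-5.4,-0.1,0,0,-0.4,-2.5,-5.2,-0.1,0,0,-0.4,-0.8,-5.0,-0.1,0,0,-0.4,-0.8,-4.9,-0.1,0,0,-0.4,-0.8,-4.8,-0.1,0,0,-0.4,-0.8,-4.7,-0.1,0,0,-0.4,-0.8,-4.6,-0.1,0,0,-0.4,-0.8,-4.5,-0.1,0,0]' --fingers 60

```text
time: 2.3
position: [0.4713, -0.0889, 0.2709]
tool_rot: [1.329, 1.127, -1.328]
ft_force: [0.3, -0.6, -0.7]
grip_width: 0.598
```

```bash
cat > plan.py <<'E'
from h import *
np.set_printoptions(precision=3,suppress=True,linewidth=120)
d=np.array([-.645,.764,0]);d/=np.linalg.norm(d);a=np.radians(29.7)
u=np.array([np.sin(a)*d[0],np.sin(a)*d[1],np.cos(a)]);e=np.array([-d[1],d[0],0])*-1
foot=np.array([.5475,.2095,.2395])
def RR(x,y): return R.from_matrix(np.stack([x,y,np.cross(x,y)],1))
Rg=RR(-u,e); Rv=RR(np.array([0,0,-1.]),e)
s=ctrl.get_state();P=np.array(s['position']);R0=R.from_rotvec(s['tool_rot'])
E
python3 - <<'E'
from plan import *
print(u,e,R0.as_matrix()); t=foot+.07*u;print(t)
mid=np.array([.47,.03,.35])
r=rows(P,R0,mid,R0*R.from_rotvec((R0.inv()*Rg).as_rotvec()*.4),5);print(r.round(3))
r2=rows(mid,R0*R.from_rotvec((R0.inv()*Rg).as_rotvec()*.4),t,Rg,7);print(r2.round(3))
E
```

```text
[-0.32   0.379  0.869] [ 0.764  0.645 -0.   ] [[ 0.001  0.987 -0.162]
 [-0.    -0.162 -0.987]
 [-1.     0.001  0.   ]]
[0.525 0.236 0.3  ]
[[-1.583 -0.411 -2.342 -0.068 -0.039  0.018]
 [-1.679 -0.225 -2.3   -0.068 -0.039  0.018]
 [-1.77  -0.041 -2.242 -0.068 -0.039  0.018]
 [-1.855  0.141 -2.169 -0.068 -0.039  0.018]
 [-1.933  0.318 -2.08  -0.068 -0.039  0.018]]
[[ 0.202  1.265 -2.854 -0.072 -0.042  0.019]
 [ 0.111  1.465 -2.761 -0.072 -0.042  0.019]
 [ 0.029  1.66  -2.651 -0.072 -0.042  0.019]
 [-0.045  1.847 -2.524 -0.072 -0.042  0.019]
 [-0.11   2.027 -2.38  -0.072 -0.042  0.019]
 [-0.166  2.196 -2.222 -0.072 -0.042  0.019]
 [-0.211  2.354 -2.049 -0.072 -0.042  0.019]]
```

Emit:
step_arm --increments '[-1.6,-0.4,-2.3,-0.068,-0.039,0.018,-1.7,-0.2,-2.3,-0.068,-0.039,0.018,-1.8,0,-2.2,-0.068,-0.039,0.018,-1.9,0.1,-2.2,-0.068,-0.039,0.018,-1.9,0.3,-2.1,-0.068,-0.039,0.018,0.2,1.3,-2.9,-0.072,-0.042,0.019,0.1,1.5,-2.8,-0.072,-0.042,0.019,0,1.7,-2.7,-0.072,-0.042,0.019,0,1.8,-2.5,-0.072,-0.042,0.019,-0.1,2.0,-2.4,-0.072,-0.042,0.019,-0.2,2.2,-2.2,-0.072,-0.042,0.019,-0.2,2.4,-2.0,-0.072,-0.042,0.019]'

```text
time: 3.8
position: [0.5271, 0.2361, 0.3011]
tool_rot: [0.454, 0.977, -0.789]
ft_force: [-0.1, -0.7, -0.3]
grip_width: 0.603
```

Run:
```python
from plan import *
print(P,R0.as_matrix().T,(R0.inv()*Rg).as_rotvec(),s['joint_positions'],s['ft_force'])
c=ctrl.camera_params('wrist');im=snap('wrist','w1.png')
print(proj('wrist',foot))
for n in ['foot','rail','mortise','shoulder']:
    for q in ctrl.spot_point('wrist',n)[:2]: print(n,round(q['score'],2),toworld('wrist',q['xyz'],c))
```

```text
[0.527 0.236 0.301] [[ 0.322 -0.383 -0.866]
 [ 0.765  0.644 -0.001]
 [ 0.558 -0.662  0.5  ]] [-0.001  0.006  0.001] [ 0.2    0.275 -1.164  1.615  0.755  1.583 -0.325] [-0.117 -0.656 -0.328]
[313.  215.7]
foot 0.71 [0.549 0.209 0.238]
rail 0.73 [0.56  0.199 0.161]
mortise 0.66 [0.622 0.124 0.046]
shoulder 0.82 [0.614 0.141 0.069]
```

View pics/w1.png

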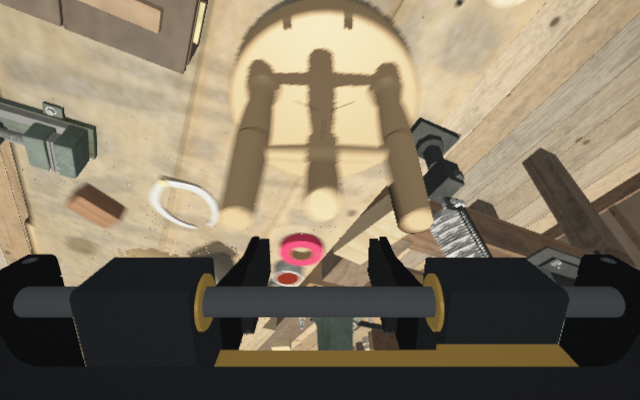

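Run:
```python
from plan import *
c=ctrl.camera_params('wrist');print(np.array(c['R']))
im=cv2.imread('pics/w1.png')
def dot(X,col):
    p=proj('wrist',X);cv2.circle(im,(int(p[0]*1),int(p[1])),1,col,-1)
m=np.array([.621,.1258,.045]); dd=np.array([-.632,.775,0]);ee=np.array([.775,.632,0])
for k in (0,.1,.19): dot(foot-k*u,(0,0,255))
dot(m,(255,0,0))
for sg in(1,-1): dot(m+.096*dd+sg*.07*ee+[0,0,.195],(0,255,0))
dot(m+.096*dd+[0,0,.115],(255,0,255))
print(proj('wrist',foot+[0.004,.004,0]),proj('wrist',foot+.005*d))
cv2.imwrite('pics/w1c.png',cv2.resize(im[30:270,200:460],None,fx=2.4,fy=2.4,interpolation=cv2.INTER_CUBIC))
```

```text
[[ 0.767  0.642 -0.001]
 [ 0.435 -0.519  0.736]
 [ 0.471 -0.565 -0.677]]
[325.9 207.7] [318.1 203.5]
```

View pics/w1c.png

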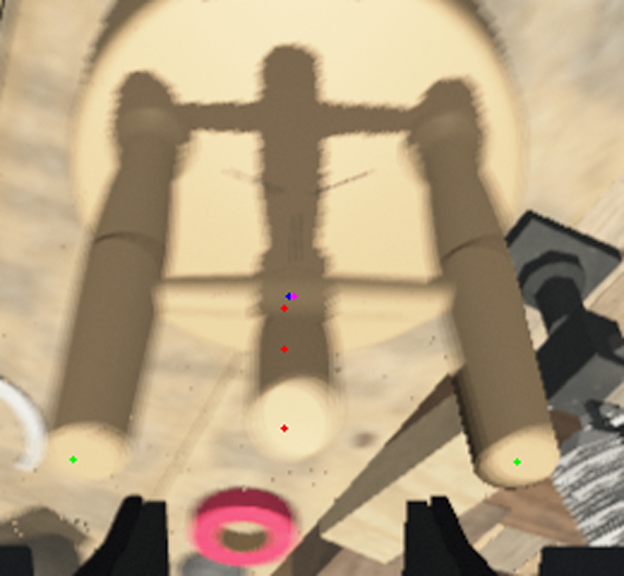

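Run:
```python
from plan import *
f=np.array([.5482,.2112,.239]);t=f-.035*u;print(t);print(rows(P,R0,t,Rg,5).round(3))
```

```text
[0.559 0.198 0.209]
[[ 2.09   0.033 -0.071 -0.001  0.001  0.001]
 [ 2.09   0.032 -0.069 -0.001  0.001  0.001]
 [ 2.09   0.031 -0.068 -0.001  0.001  0.001]
 [ 2.09   0.029 -0.066 -0.001  0.001  0.001]
 [ 2.09   0.028 -0.065 -0.001  0.001  0.001]]
```

Emit:
step_arm --increments '[2.1,0,-0.1,0,0,0,2.1,0,-0.1,0,0,0,2.1,0,-0.1,0,0,0,2.1,0.1,0,0,0,0,2.1,0.1,0,0,0,0]'

```text
time: 4.68
position: [0.5605, 0.1967, 0.2064]
tool_rot: [0.456, 0.98, -0.792]
ft_force: [0.6, 0.2, -0.4]
grip_width: 0.597
```

Emit:
step_arm --increments '[0,0,0,0,0,0,0,0,0,0,0,0,0,0,0,0,0,0,0,0,0,0,0,0]' --fingers 20 --force 20

```text
time: 5.18
position: [0.5601, 0.1985, 0.2087]
tool_rot: [0.457, 0.979, -0.79]
ft_force: [-0.1, 1.3, 1.3]
grip_width: 0.315
```

Run:
```python
from plan import *
print(P,(R0.inv()*Rg).as_rotvec(),s['ft_force'],s['grip_width'],s['time'])
snap('wrist','w2.png')
im=snap('top','t2.png');cv2.imwrite('pics/t2c.png',cv2.resize(im[90:240,130:330,::-1],None,fx=4,fy=4))
```

```text
[0.56  0.199 0.209] [-0.003  0.004  0.002] [-0.118  1.342  1.296] 0.31492539548848175 5.175
```

View pics/w2.png

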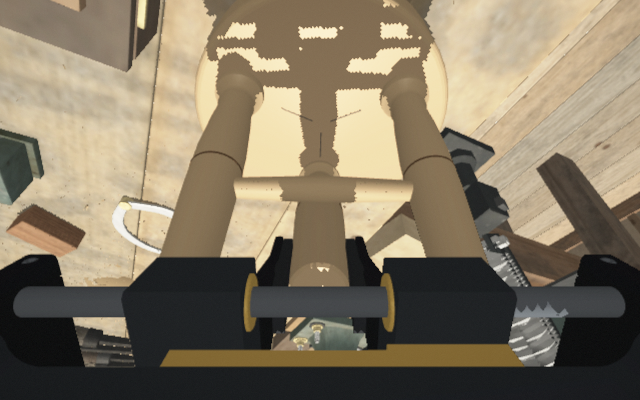

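View pics/t2c.png

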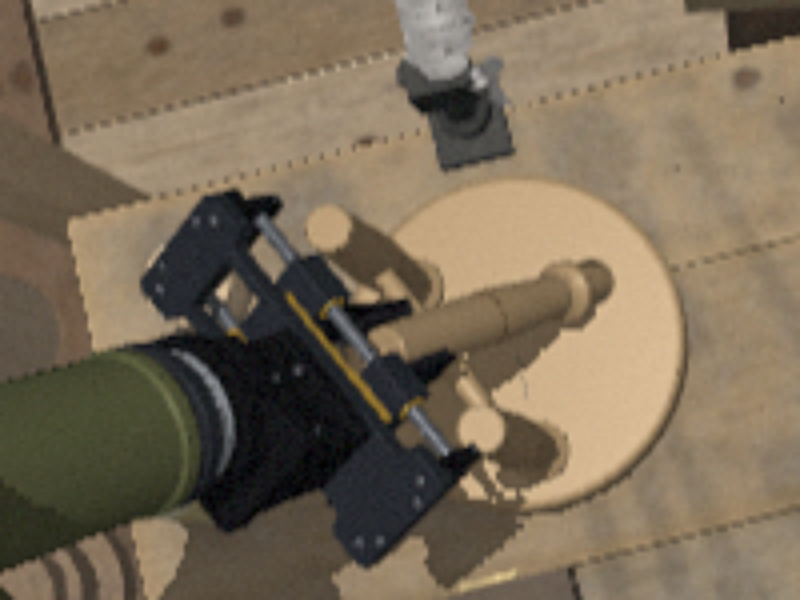

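Run:
```python
from plan import *
L=.202 # tcp to tip along tool x
x0=R0.as_matrix()[:,0]; tip0=P+L*x0; print('tip',tip0)
p1=P-.021*x0; print(rows(P,R0,p1,R0,3).round(3))
tip1=p1+L*x0; tipT=np.array([.6213,.1253,.050]);print(tip1)
n=8;rel=(R0.inv()*Rv).as_rotvec();pp,Rc=p1,R0
for i in range(1,n+1):
    Rn=R0*R.from_rotvec(rel*i/n); tp=tip1+(tipT-tip1)*i/n; pn=tp-L*Rn.as_matrix()[:,0]
    print(np.r_[Rc.inv().apply(pn-pp)*100,(Rc.inv()*Rn).as_rotvec()].round(3)); pp,Rc=pn,Rn
print(pp)
```

```text
tip [0.625 0.121 0.033]
[[-0.7  0.   0.   0.   0.   0. ]
 [-0.7  0.   0.   0.   0.   0. ]
 [-0.7  0.   0.   0.   0.   0. ]]
[0.618 0.129 0.052]
[ 0.094 -0.003  1.362 -0.     0.065  0.   ]
[ 0.09  -0.003  1.365 -0.     0.065  0.   ]
[ 0.087 -0.003  1.368 -0.     0.065  0.   ]
[ 0.084 -0.003  1.371 -0.     0.065  0.   ]
[ 0.08  -0.003  1.374 -0.     0.065  0.   ]
[ 0.076 -0.003  1.376 -0.     0.065  0.   ]
[ 0.072 -0.003  1.378 -0.     0.065  0.   ]
[ 0.068 -0.003  1.38  -0.     0.065  0.   ]
[0.621 0.125 0.252]
```

Emit:
step_arm --increments '[0,0,0,0,0,0,-0.7,0,0,0,0,0,-0.7,0,0,0,0,0,-0.7,0,0,0,0,0,0,0,0,0,0,0]' --force 40

```text
time: 5.9
position: [0.5533, 0.2064, 0.2268]
tool_rot: [0.457, 0.979, -0.79]
ft_force: [0.2, 0.0, -0.4]
grip_width: 0.312
```

Run:
```python
from plan import *
print(P,s['ft_force'],s['grip_width'],s['time'])
im=snap('top','t3.png');cv2.imwrite('pics/t3c.png',cv2.resize(im[90:240,130:330,::-1],None,fx=4,fy=4))
for cam in['top','scene']:
  if cam=='scene':
    im=snap('scene','s3.png');cv2.imwrite('pics/s3c.png',cv2.resize(im[140:300,320:500,::-1],None,fx=3.5,fy=3.5))
  for n in ['mortise','shoulder']:
    for q in ctrl.spot_point(cam,n)[:1]: print(n,round(q['score'],2),toworld(cam,q['xyz']))
```

```text
[0.553 0.206 0.227] [ 0.197  0.04  -0.403] 0.31155567516333244 5.9
mortise 0.84 [0.623 0.125 0.047]
shoulder 0.63 [0.604 0.145 0.089]
mortise 0.63 [0.624 0.125 0.046]
shoulder 0.9 [0.606 0.141 0.085]
```

View pics/s3c.png

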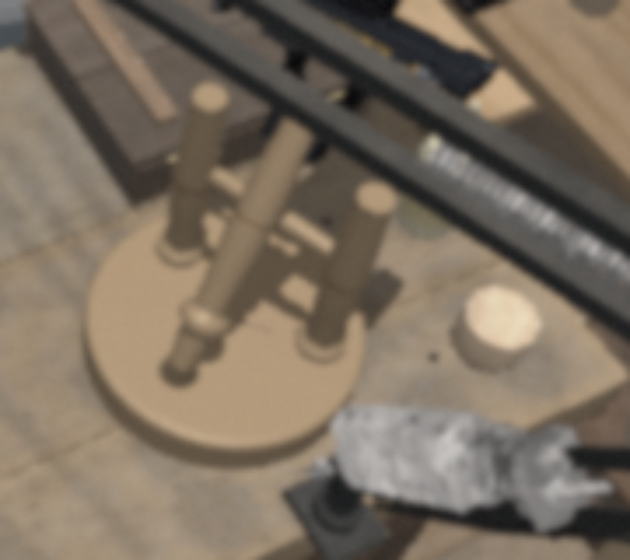

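View pics/t3c.png

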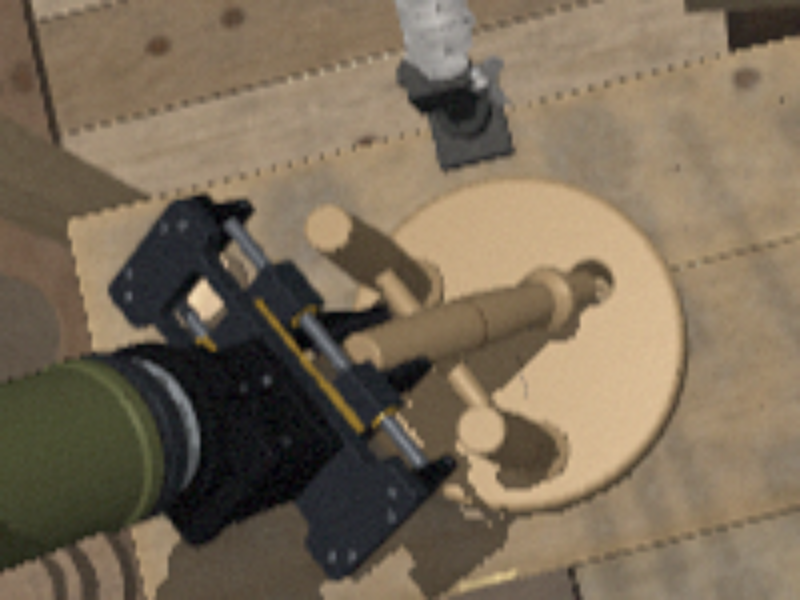

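Emit:
step_arm --increments '[0.1,0,1.37,0,0.065,0,0.1,0,1.37,0,0.065,0,0.1,0,1.37,0,0.065,0,0.1,0,1.37,0,0.065,0,0.1,0,1.37,0,0.065,0,0.1,0,1.38,0,0.065,0,0.1,0,1.38,0,0.065,0,0.1,0,1.38,0,0.065,0,0,0,0,0,0,0]'

```text
time: 7.32
position: [0.6231, 0.1207, 0.2487]
tool_rot: [0.685, 1.459, -0.689]
ft_force: [-0.3, 0.4, -1.4]
grip_width: 0.31
```

Run:
```python
from plan import *
print(P,(R0.inv()*Rv).as_rotvec(),R0.as_matrix()[:,0],s['ft_force'],s['grip_width'],s['time'],s['joint_positions'])
im=snap('top','t4.png');cv2.imwrite('pics/t4c.png',cv2.resize(im[90:240,130:330,::-1],None,fx=4,fy=4))
im=snap('scene','s4.png');cv2.imwrite('pics/s4c.png',cv2.resize(im[140:300,320:500,::-1],None,fx=3.5,fy=3.5))
for n in ['mortise','shoulder']:
    for q in ctrl.spot_point('scene',n)[:1]: print(n,round(q['score'],2),toworld('scene',q['xyz']))
```

```text
[0.623 0.121 0.249] [-0.01   0.001  0.003] [-0.001 -0.003 -1.   ] [-0.278  0.424 -1.38 ] 0.30999582371887446 7.325 [ 0.582  0.513 -1.155  1.423  0.469  1.505  0.136]
mortise 0.67 [0.624 0.123 0.047]
shoulder 0.56 [0.619 0.123 0.086]
```

View pics/s4c.png

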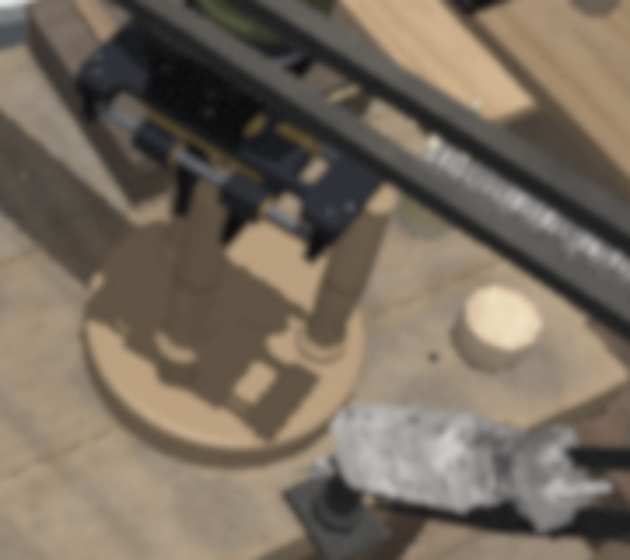

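View pics/t4c.png

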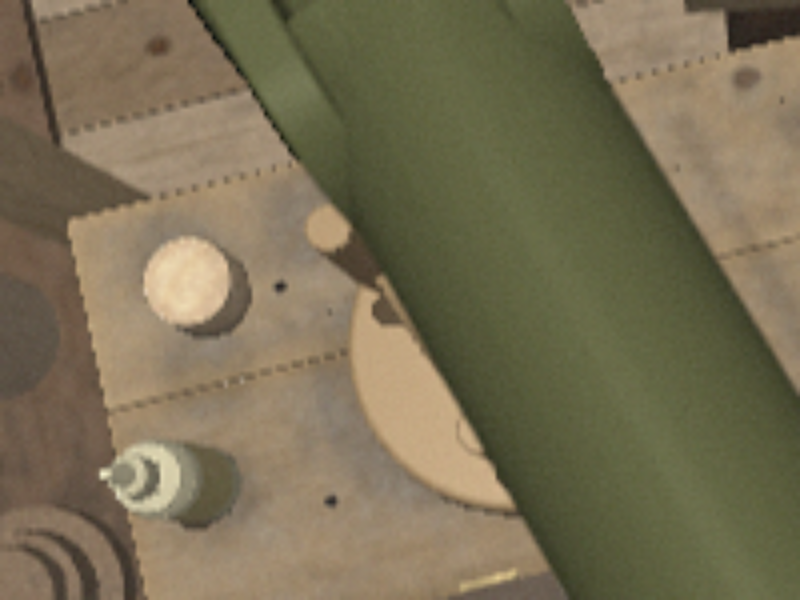

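Run:
```python
from plan import *
c=ctrl.camera_params('wrist');snap('wrist','w4.png')
for n in ['mortise','shoulder','foot','rail']:
    for q in ctrl.spot_point('wrist',n)[:1]: print(n,round(q['score'],2),toworld('wrist',q['xyz'],c))
m=np.array([.622,.1252,.045])
print(proj('wrist',m),proj('wrist',P-[0,0,.17]),proj('wrist',P))
x=R0.as_matrix()[:,0]
im=cv2.imread('pics/w4.png');im=cv2.resize(im[0:300,160:480],None,fx=2.4,fy=2,interpolation=cv2.INTER_CUBIC) if 0 else im
```

```text
mortise 0.95 [0.621 0.123 0.048]
shoulder 0.56 [0.622 0.125 0.088]
foot 0.97 [0.619 0.129 0.285]
rail 0.75 [0.564 0.197 0.159]
[319.5 169.8] [318.9 175.8] [318.5 252.9]
```

View pics/w4.png

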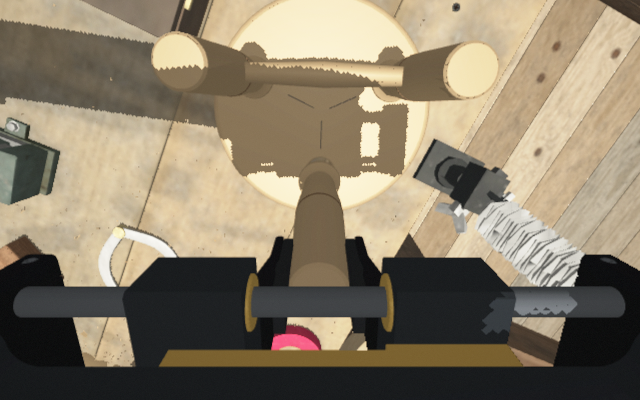

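Emit:
step_arm --increments '[0.4,0.1,-0.1,0,0,0,0.4,0,0,0,0,0,0.4,0,0,0,0,0,0,0,0,0,0,0]'

```text
time: 8.28
position: [0.6215, 0.1253, 0.2374]
tool_rot: [0.681, 1.461, -0.685]
ft_force: [0.9, -0.5, -0.7]
grip_width: 0.317
```

Emit:
step_arm --increments '[0.5,0,0,0,0,0,0.5,0,0,0,0,0,0.3,0,0,0,0,0,0,0,0,0,0,0,0,0,0,0,0,0]'

```text
time: 8.9
position: [0.6217, 0.1256, 0.2251]
tool_rot: [0.681, 1.46, -0.684]
ft_force: [-1.0, -1.0, -1.2]
grip_width: 0.309
```

Run:
```python
from plan import *
print(P,R0.as_matrix()[:,0],s['ft_force'],s['torque'],s['grip_width'],s['time'])
im=snap('scene','s5.png');cv2.imwrite('pics/s5c.png',cv2.resize(im[140:300,320:500,::-1],None,fx=3.5,fy=3.5))
c=ctrl.camera_params('wrist');snap('wrist','w5.png')
for cam in ['scene','wrist']:
  for n in ['mortise','shoulder','foot']:
    for q in ctrl.spot_point(cam,n)[:1]: print(n,round(q['score'],2),toworld(cam,q['xyz'],c if cam=='wrist' else None))
```

```text
[0.622 0.126 0.225] [ 0.    -0.002 -1.   ] [-0.973 -0.96  -1.24 ] [ 0.002 -0.147  0.001] 0.3089075883179635 8.9
mortise 0.58 [0.623 0.125 0.043]
shoulder 0.66 [0.622 0.123 0.062]
foot 0.59 [0.623 0.123 0.263]
mortise 0.71 [0.622 0.125 0.044]
shoulder 0.91 [0.622 0.127 0.063]
foot 0.64 [0.62  0.124 0.26 ]
```

View pics/s5c.png

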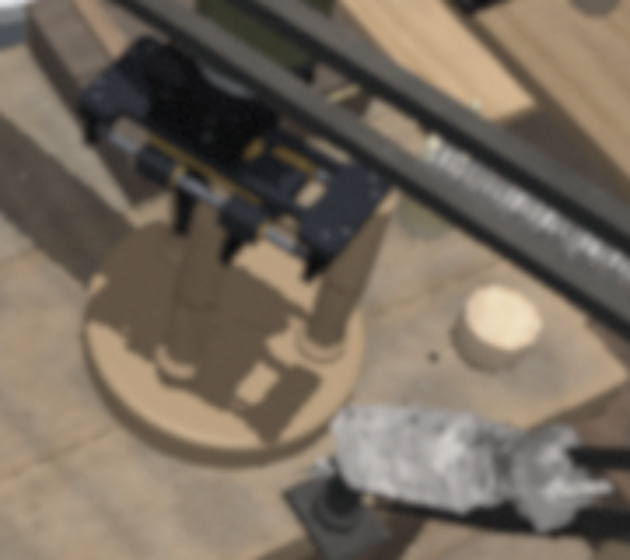

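View pics/w5.png

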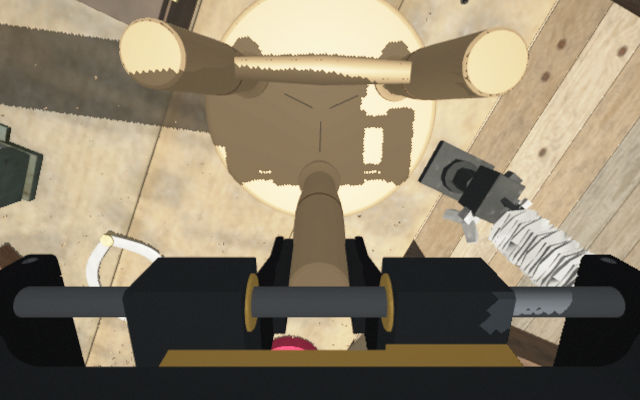

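Emit:
step_arm --increments '[0.4,0,0,0,0,0,0.4,0,0,0,0,0,0.4,0,0,0,0,0,0.2,0,0,0,0,0,0,0,0,0,0,0]'

```text
time: 9.93
position: [0.6216, 0.1254, 0.2107]
tool_rot: [0.681, 1.46, -0.684]
ft_force: [0.5, -0.7, -0.1]
grip_width: 0.312
```

Emit:
step_arm --increments '[0.2,0,0,0,0,0,0.2,0,0,0,0,0,0.1,0,0,0,0,0,0,0,0,0,0,0]'

```text
time: 10.42
position: [0.6217, 0.1255, 0.2059]
tool_rot: [0.681, 1.46, -0.684]
ft_force: [0.7, -1.0, -1.8]
grip_width: 0.31
```

Emit:
step_arm --increments '[0.1,0,0,0,0,0,0.1,0,0,0,0,0,0,0,0,0,0,0]'

```text
time: 10.8
position: [0.6222, 0.1256, 0.2057]
tool_rot: [0.681, 1.458, -0.684]
ft_force: [-2.1, -0.8, 6.8]
grip_width: 0.314
```

Run:
```python
from plan import *
print(P,s['ft_force'],s['torque'],s['grip_width'],s['time'])
c=ctrl.camera_params('wrist');snap('wrist','w6.png')
snap('scene','s6.png')
for cam in ['scene','wrist']:
  for n in ['shoulder','foot']:
    for q in ctrl.spot_point(cam,n)[:1]: print(n,round(q['score'],2),toworld(cam,q['xyz'],c if cam=='wrist' else None))
```

```text
[0.622 0.126 0.206] [-2.085 -0.848  6.775] [-0.262  0.232 -0.025] 0.31444972962706486 10.8
shoulder 0.95 [0.623 0.122 0.043]
foot 0.76 [0.618 0.125 0.24 ]
shoulder 0.93 [0.624 0.128 0.044]
foot 0.87 [0.623 0.124 0.239]
```

Emit:
step_arm --increments '[-0.1,0,0,0,0,0,0,0,0,0,0,0,0,0,0,0,0,0,0,0,0,0,0,0]' --fingers 60

```text
time: 11.6
position: [0.6216, 0.1255, 0.2047]
tool_rot: [0.681, 1.46, -0.684]
ft_force: [0.1, -0.0, -0.0]
grip_width: 0.583
```

Emit:
step_arm --increments '[-2,0,0,0,0,0,-2,0,0,0,0,0,-2,0,0,0,0,0,0,0,0,0,0,0]'

```text
time: 12.1
position: [0.6226, 0.1265, 0.2677]
tool_rot: [0.683, 1.457, -0.682]
ft_force: [0.4, 0.4, -0.8]
grip_width: 0.597
```

Run:
```python
from plan import *
print(P,s['ft_force'],s['grip_width'],s['time'])
c=ctrl.camera_params('wrist');snap('wrist','w7.png')
im=snap('scene','s7.png');cv2.imwrite('pics/s7c.png',cv2.resize(im[140:300,320:500,::-1],None,fx=3.5,fy=3.5))
for cam in ['scene','wrist']:
  for n in ['shoulder','foot']:
    for q in ctrl.spot_point(cam,n)[:1]: print(n,round(q['score'],2),toworld(cam,q['xyz'],c if cam=='wrist' else None))
```

```text
[0.623 0.126 0.268] [ 0.36   0.407 -0.818] 0.5965443548227657 12.1
shoulder 0.8 [0.622 0.123 0.041]
foot 0.8 [0.622 0.122 0.239]
shoulder 0.75 [0.623 0.128 0.045]
foot 0.95 [0.618 0.126 0.239]
```

View pics/w7.png

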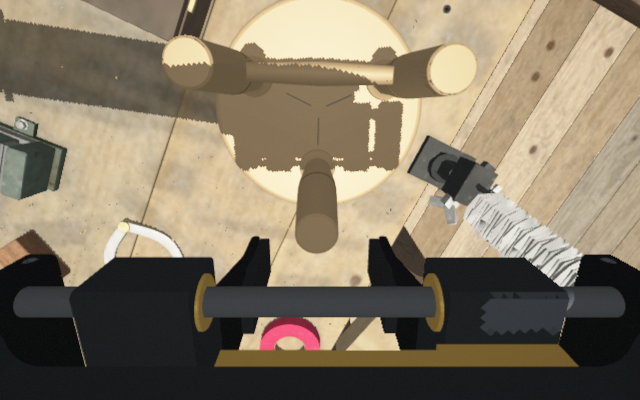

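View pics/s7c.png

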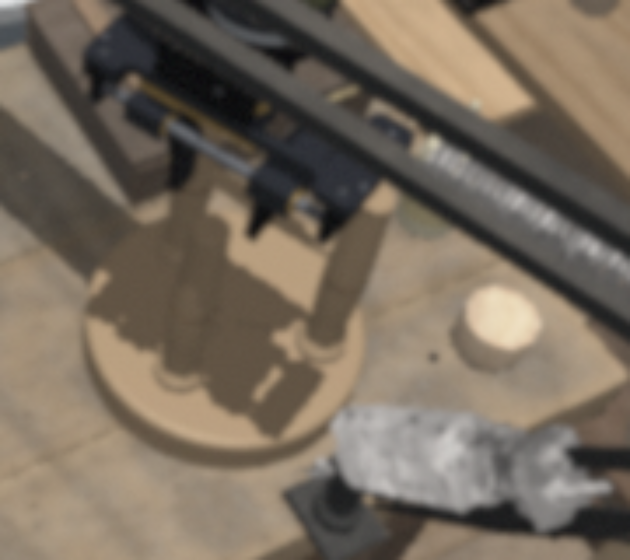

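Emit:
step_arm --increments '[0,0,0,0,0,0,0,0,0,0,0,0,0,0,0,0,0,0,0,0,0,0,0,0,0.8,0,0,0,0,0,0.8,0,0,0,0,0,0.6,0,0,0,0,0,0,0,0,0,0,0]' --fingers 0

```text
time: 13.4
position: [0.6214, 0.1253, 0.2421]
tool_rot: [0.68, 1.461, -0.685]
ft_force: [0.9, -0.4, -0.2]
grip_width: 0.007
```

Emit:
step_arm --increments '[0.2,0,0,0,0,0,0.1,0,0,0,0,0,0.1,0,0,0,0,0,0,0,0,0,0,0]'

```text
time: 13.9
position: [0.6223, 0.126, 0.2405]
tool_rot: [0.682, 1.458, -0.683]
ft_force: [-0.3, -0.9, 6.8]
grip_width: 0.008
```

Emit:
step_arm --increments '[0.1,0,0,0,0,0,0.1,0,0,0,0,0,0,0,0,0,0,0]'

```text
time: 14.28
position: [0.6231, 0.1265, 0.2405]
tool_rot: [0.683, 1.456, -0.681]
ft_force: [-0.5, -0.2, 13.2]
grip_width: -0.001
```

Emit:
step_arm --increments '[-1,0,0,0,0,0,-2,0,0,0,0,0,-3,0,0,0,0,0,-3,0,0,0,0,0,-1,-3,-3,0,0,0,0,-4,-4,0,0,0,0,-4,-4,0,0,0,0,-4,-2,0,0,0,0,0,0,0,0,0]'

```text
time: 15.4
position: [0.4454, 0.1283, 0.3437]
tool_rot: [0.662, 1.455, -0.695]
ft_force: [0.6, 0.4, 0.0]
grip_width: 0.007
```

Run:
```python
from plan import *
print(P,s['ft_force'],s['time'])
im=snap('scene','s8.png');cv2.imwrite('pics/s8c.png',cv2.resize(im[140:300,320:500,::-1],None,fx=3.5,fy=3.5))
im=snap('top','t8.png');cv2.imwrite('pics/t8c.png',cv2.resize(im[90:240,130:330,::-1],None,fx=4,fy=4))
for cam in ['scene','top']:
  for n in ['shoulder','foot','small_stool','rail']:
    for q in ctrl.spot_point(cam,n)[:1]: print(n,round(q['score'],2),toworld(cam,q['xyz']))
```

```text
[0.445 0.128 0.344] [0.577 0.424 0.03 ] 15.4
shoulder 0.74 [0.622 0.125 0.045]
foot 0.92 [0.621 0.125 0.243]
small_stool 0.83 [0.581 0.176 0.002]
rail 0.97 [0.564 0.199 0.162]
shoulder 0.76 [0.624 0.125 0.047]
foot 0.56 [0.623 0.125 0.242]
small_stool 0.74 [ 0.585  0.176 -0.004]
rail 0.92 [0.562 0.203 0.161]
```

View pics/s8c.png

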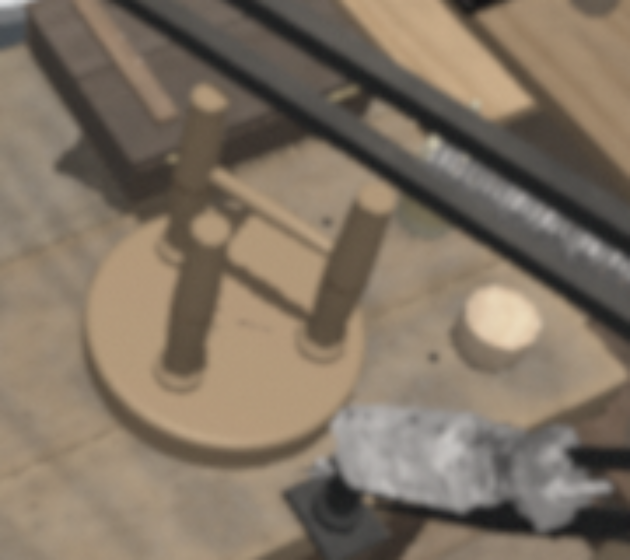

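View pics/t8c.png

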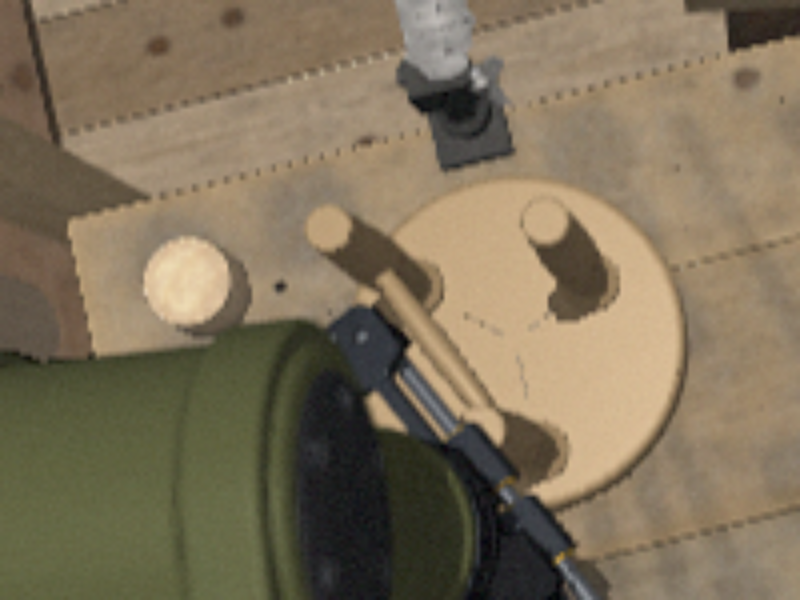

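The leg stands upright with its shoulder on the seat, the stool is where it was, and the arm is clear. I'm handing the job in.

```bash
python3 -c "
from bench import ctrl
print(ctrl.close_job())"
```

```text
the job is handed in; nothing more can be done
None
```

The third leg now stands upright by itself with its tenon fully home, and I handed the job in at about 16 s of the 32 s allowed. I gripped it near the foot, lifted it about 2 cm along its lean, swung it upright over the mortise and lowered it in. After letting go I pressed on the foot with the closed fingers, at about 13 N, and it did not sink further.

**Last checks:**
- **Seated:** the foot stopped the fingers at 240.5 mm; home is 240 mm. The cameras put the foot at 242–243 mm and the shoulder at 45–47 mm, against 45 mm for the seat, which is within their 4 mm accuracy.
- **Upright:** the foot and shoulder positions lie within about 1 mm of each other in plan, and both are on the mortise.
- **Stool:** it shows no visible shift in the top and scene pictures. The stool and rail positions match the starting ones within the cameras' accuracy.
- **Arm:** it ended clear of the stool, with no force on the wrist. The highest wrist force shown at the end of any move was about 13 N.
- **Other things:** the arm was kept clear of the sanding block and the rest of the bench. I did not measure the block again at the end.

The only disagreement was during the swing, when the cameras differed by up to about 9 mm on where the leg sat in the grip. The arm was still settling then, and the readings agreed to within about 5 mm once it had.

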